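# Hang the shell plaque level on the folding show stand

### The job

Raise the show stand's folded post until it stands fully upright, then take the front plaque of the drying rack (the one whose shells are not behind the other plaque) and hang it on the post's steel peg by the one hole that lets it hang level, shells facing outward, away from the post. Let go and leave it hanging still; leave the other plaque in its slot and the things around where they are.

Things in the scene. Friction and masses are not known exactly. Their poses are not given: they have to be found in the camera images.
- plaque_a: L-shaped plaque of even 10 mm plywood (650 kg/m3), mm: bar y -95 to 95, z 90 to 140; leg below it, y -95 to -15, z 0 to 90. Origin mid-length, mid-thickness, level with the lowest edge; x out of the shell face, y along the bar, z up. Five 20 mm through holes in the bar at z 120, y -64 -32 0 32 64. Starts upright in a rack slot, shells to the rack's +x
- shell_a (a point): on plaque_a's face: middle of its glued 62 mm scallop (28 g, y -55, z 74 mm). Also glued: two 34 mm scallops of 6 g at y -32 and -78, z 45, and a 22 mm cowrie of 4 g at y 70, z 98. They stand out up to 18 mm. Whole plaque about 0.14 kg; all its masses vary together by up to 20 percent
- plaque_b: L-shaped plaque of even 10 mm plywood (650 kg/m3), mm: bar y -95 to 95, z 90 to 140; leg below it, y 15 to 95, z 0 to 90 (mirror image of plaque_a). Origin mid-length, mid-thickness, level with the lowest edge; x out of the shell face, y along the bar, z up. Five 20 mm through holes in the bar at z 120, y -64 -32 0 32 64. Starts upright in a rack slot, shells to the rack's +x
- shell_b (a point): on plaque_b's face: middle of its glued 62 mm scallop (28 g, y 55, z 74 mm). Also glued: two 34 mm scallops of 6 g at y 32 and 78, z 45, and a 22 mm cowrie of 4 g at y -70, z 98. They stand out up to 18 mm. Whole plaque about 0.14 kg; all its masses vary together by up to 20 percent
- rack: wooden drying rack, fixed: board 170 x 220 x 10 mm, two slots along its y at x = 40 mm (front, away from the robot) and x = -40, each 12.5 wide, 30 deep, between battens 200 long, tops 40 mm above the table. Origin under its centre, z up. A plaque stands in each slot on its floor, 10 mm up; either may be in front, and the front one is the one to hang
- stand: base of the folding show stand, dark wood, fixed: board 18 mm thick, x -65 to 65, y -145 to 55 mm, with two cheeks about the hinge bolt (outer faces x = -24.5 and 24.5, bolt ends at 31, 64 mm high). Origin on the table under the bolt, which runs along x, 40 mm up. The post folds down towards -y
- post (a joint): angle of the post about the bolt, rad: 0 lying level along the base's -y, 1.571 fully upright at its stop. Starts between 0 and 0.3. The hinge is stiff and stays where it is left (about 0.5 N m to turn it, a few newtons at the post's end). The post is a 22 mm square wooden bar; its free end is 210 mm from the bolt
- post_grip (a point): point on the post's middle line, 192 mm from the bolt, 18 mm from the free end, 29 mm beyond the peg: a good place to lift it, across its 22 mm width. Axes are the post's: z towards the free end, x the base's x (the peg's side)
- peg_root (a point): root of the peg on the post's +x face, on the peg's middle line, 163 mm from the bolt along the post. The peg is a smooth steel rod 10 mm in diameter, 80 mm long, level when the post is upright apart from a rise of 5 degrees to its free end. Axes as post_grip
- peg_tip (a point): middle line of the peg at its free end, 80 mm from the root; the round end reaches 5 mm farther. Axes as post_grip
- bowl: white ceramic bowl of small snail shells, 136 mm across, 52 mm high, origin under its centre, loose bystander; leave it where it is
- scallop_1: loose ribbed scallop shell, 62 mm long, 18 mm high, lying flat, loose bystander; leave it where it is
- scallop_2: loose ribbed scallop shell, 56 mm long, 17 mm high, lying flat, loose bystander; leave it where it is
- scallop_3: loose ribbed scallop shell, 60 mm long, 18 mm high, lying flat, loose bystander; leave it where it is
- cone_shell: pointed spiral shell, 80 mm long, 33 mm high, lying, loose bystander; leave it where it is
- glue_gun: blue cordless glue gun lying on its side, about 170 x 140 mm, 38 mm high, loose bystander; leave it where it is
- tape_roll: roll of paper tape lying flat, 90 mm across, 45 mm high, loose bystander; leave it where it is

How it is judged:
By the outcome, as a careful person would: the job done as asked, in the order asked, and still so for the second after the job is handed in, with the robot touching nothing.
It also fails if it takes over 59 s, if anything falls off the work surface, if the arm or the gripper's body presses on something with over 40 N, if the wrist force passes 120 N, or if a joint passes its speed limit or range.

### The arm

A 6-joint arm with a two-finger parallel gripper is mounted at the origin on the work surface. World frame = base frame: x ahead of the robot, y to its left, z up, the work surface at z = 0. Lengths are in m, angles in rad, forces in N, time in s.
With the tool pointing down it reaches from about 0.375 to 0.975 m from the base axis. Payload 3.8 kg.
Tool frame: the origin (TCP) lies at the very end of the fingers, on their centre line; the grasp point (between the pads) lies bot.hold_point_z behind it (bot.hold_point_z is the distance from the TCP to the grasp point, in m); z points along the fingers, y is the line along which they close (so a half turn about z gives the same grasp; the last joint's range is limited). The gripper opens to 85 mm and grips with 20 to 120 N. Pads are 22 mm wide; open, the fingers measure 114 mm over their backs; the gripper's body (76 mm by 85 mm) begins 54 mm behind the grasp point. The pads swing forward as they close: fully open they stand 13 mm farther back than shut.
Start: joints at [1.069, 0.264, 1.604, -0, 1.274, -0.037], TCP at [0.303, 0.603, 0.231] pointing down, gripper open.
Joint ranges: [-2.63, 2.63], [-0.94, 2.18], [0.31, 2.57], [-1.31, 4.45], [0, 2.66], [-2.55, 2.55]. Speed limits (rad/s): [2.57, 2.57, 3.14, 3.14, 3.14, 3.14].

### API

Orientations are given as a rotation vector (axis times angle).
In Python, from workcell import bot gives the robot as it stands.
- The arm moves only by the shell command python3 jog.py 'ROWS' [OPENING] [FORCE]. ROWS is a JSON list of rows, 1 to 5 of them, each of 4 numbers: dx, dy, dz in m, then a turn about the tool's z in rad; each row shifts and turns the commanded pose from where the row before left it, along the tool's axes as they then stand; what a row does not reach is not made up. A row lasts 1/8 s, in which the tool goes at most 0.0625 m and 0.188 rad, less where a joint would pass 70% of its speed; a pose out of reach is approached as far as the arm can. OPENING is the opening from 0.0 (shut) to 1.0 (fully open), set as the command begins (- or left out keeps the last). The fingers move at their own pace and stop on an object; FORCE is the grip in N (left out, the last holds). Time passes only in rows, so rows that do not move let the fingers close. It prints the time, the measured TCP pose, the force, the opening and the grip force at its end. Input that does not fit is refused with a message, and nothing moves.
- bot.read_state(): the state, without advancing time (a new reading comes with each control period).
- bot.read_camera(name): name is "side" or "top" or "wrist"; returns the picture (384x512x3 uint8, red, green, blue); there is no depth.
- bot.camera_info(name): a dict with "intrinsics" (3x3 intrinsics, pixels), "k1" (the pictures are not rectified: a ray, as slopes to the right and down, at radius r is drawn at 1 + k1 r^2 times it, then the intrinsics apply), "extrinsics" (4x4, takes a point from camera to world coordinates). Camera axes: x right, y down, z forward; pixel columns grow to the right and rows downward; lengths in m; the calibration is good to about 2 mm. A picture is of the moment at which its call begins: read the wrist's pose just before it. camera_info takes no time and is no camera call; for the wrist camera it gives the pose at the moment of the call.
- bot.finish_job(): hands the job in; it is judged then, once.
The state is a dict: "time": time; "q": joint angles; "joint_vel": joint speeds; "joint_torque": joint torques, N m; "tool_pos": TCP position; "tcp_rot": TCP orientation; "wrist_force": force on the tool from outside, world axes, zero at the start; "torque": the same for the moment, N m; "width": opening from 0.0 (shut) to 1.0 (fully open); "grip_force": force on a finger pad.
Only numpy, scipy, OpenCV 4.12 (cv2) and the standard library are available. Lean on these libraries where they do the work, as an engineer would, in place of code of your own. Each camera call takes 0.05 s, during which the arm holds its last target. There are 200 camera calls.

## Working session

There is one attempt and no reset: what is moved stays moved. The work goes in short steps, Python scripts to look and compute and a shell command to move; the robot and the scene stay as the last step left them, time stands still between calls to the robot, and variables do not carry over. Pictures are saved under pics/ and viewed, at most 10 in all, crops included, and the job is handed in when it is done.

```bash
ls; mkdir -p pics; python3 - <<'E'
from workcell import bot
import cv2
print(bot.hold_point_z, bot.read_state())
for n in ["side","top"]:
    im=bot.read_camera(n); cv2.imwrite(f"pics/{n}0.png",im[...,::-1]); i=bot.camera_info(n); print(n,i)
E
```

```text
jog.py
pics
workcell.py
0.0187 {'time': 0.0, 'q': array([ 1.06911079e+00,  2.64773317e-01,  1.60538762e+00,  2.01476581e-05,
        1.27369899e+00, -3.68660158e-02]), 'joint_vel': array([-4.79403251e-04, -4.99208794e-05, -9.91269259e-04,  3.34606423e-04,
        2.99707774e-04, -1.86497762e-03]), 'joint_torque': array([-2.33693763e-04, -5.15109408e+01, -3.67319870e+01, -3.70933076e-04,
        1.28739982e-02, -1.75140184e-05]), 'tool_pos': array([0.30219661, 0.60274933, 0.22994109]), 'tcp_rot': array([-0.72344697, -3.05651944,  0.00342434]), 'wrist_force': array([ 0.19351548,  0.35508948, -0.00603514]), 'torque': array([-0.00999927, -0.01327918,  0.0259308 ]), 'grip_force': 0.0, 'width': 1.0014568492528508}
side {'intrinsics': array([[395.70051305,   0.        , 249.6277957 ],
       [  0.        , 395.70051305, 187.19987851],
       [  0.        ,   0.        ,   1.        ]]), 'k1': -0.014734115954745018, 'extrinsics': array([[-0.95269629, -0.21119823,  0.21855226,  0.35792124],
       [-0.30339402,  0.70332668, -0.64287142,  0.66793917],
       [-0.01794033, -0.67876866, -0.73413299,  0.83482504],
       [ 0.        ,  0.        ,  0.        ,  1.        ]])}
top {'intrinsics': array([[487.81583544,   0.        , 255.60943941],
       [  0.        , 487.81583544, 188.01280985],
       [  0.        ,   0.        ,   1.        ]]), 'k1': -0.17973604027399417, 'extrinsics': array([[-1.84467718e-02, -9.93870659e-01,  1.08999221e-01,
         4.23241100e-01],
       [-9.99826694e-01,  1.86104223e-02,  4.84203184e-04,
         6.23015222e-04],
       [-2.50975687e-03, -1.08971399e-01, -9.94041717e-01,
         1.49936799e+00],
       [ 0.00000000e+00,  0.00000000e+00,  0.00000000e+00,
         1.00000000e+00]])}
```
View pics/side0.png

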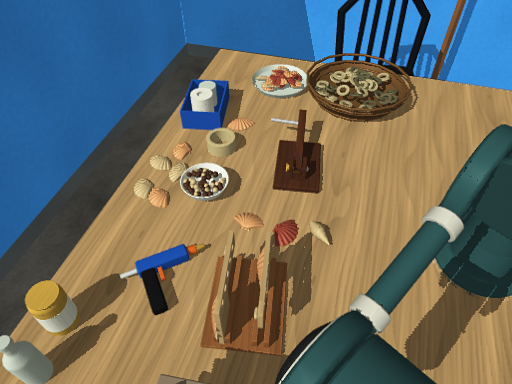

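View pics/top0.png

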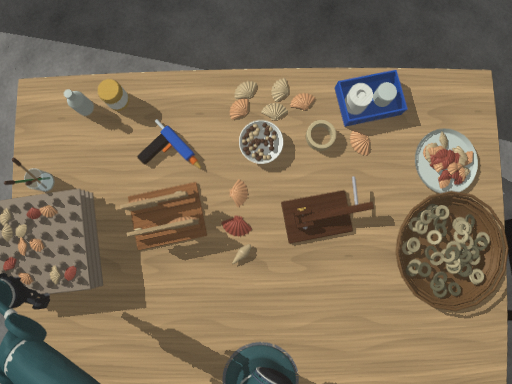

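```bash
cat > h.py <<'E'
import numpy as np, cv2
from workcell import bot
from scipy.spatial.transform import Rotation as R
def ray(n,p,info=None):
    i=info or bot.camera_info(n); K=i["intrinsics"]; d=(np.array(p,float)-K[:2,2])/[K[0,0],K[1,1]]
    s=d.copy()
    for _ in range(20): s=d/(1+i["k1"]*(s@s))
    T=i["extrinsics"]; v=T[:3,:3]@[*s,1]; return T[:3,3],v/np.linalg.norm(v)
def onz(n,p,z,info=None):
    o,v=ray(n,p,info); return o+v*(z-o[2])/v[2]
def tri(obs):
    A=np.zeros((3,3));b=np.zeros(3);L=[]
    for o,v in obs:
        P=np.eye(3)-np.outer(v,v);A+=P;b+=P@o
    x=np.linalg.solve(A,b); return x,[np.linalg.norm((np.eye(3)-np.outer(v,v))@(x-o)) for o,v in obs]
def proj(n,X,info=None):
    i=info or bot.camera_info(n);T=i["extrinsics"];c=T[:3,:3].T@(np.array(X)-T[:3,3]);s=c[:2]/c[2]
    s=s*(1+i["k1"]*(s@s));return i["intrinsics"][:2,:2]@s+i["intrinsics"][:2,2]
def crop(im,x,y,w,k):
    h=int(w*.75);c=cv2.resize(im[y:y+h,x:x+w],None,fx=k,fy=k,interpolation=cv2.INTER_CUBIC)
    for u in range(-(-x//10)*10,x+w,10):
        cv2.line(c,((u-x)*k,0),((u-x)*k,6 if u%50 else 14),(0,255,0),1)
    for v in range(-(-y//10)*10,y+h,10):
        cv2.line(c,(0,(v-y)*k),(6 if v%50 else 14,(v-y)*k),(0,255,0),1)
    return c
E
python3 - <<'E'
from h import *
t=cv2.imread("pics/top0.png");s=cv2.imread("pics/side0.png")
cv2.imwrite("pics/m.png",np.vstack([np.hstack([crop(t,280,160,100,4),crop(t,115,175,100,4)]),np.hstack([crop(s,245,105,100,4),cv2.resize(crop(s,195,228,132,3),(400,300))])]))
E
```

View pics/m.png

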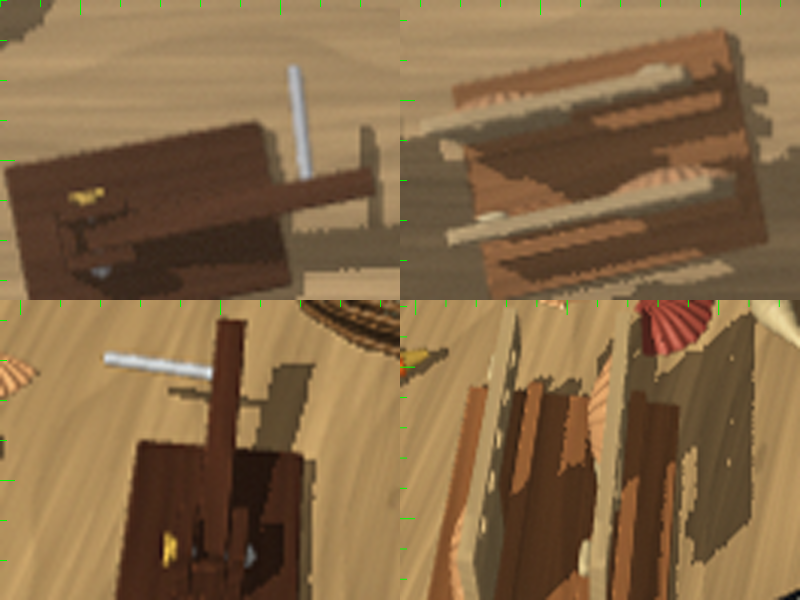

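```bash
python3 - <<'E'
from h import *
np.set_printoptions(precision=4,suppress=True)
ti=bot.camera_info("top");si=bot.camera_info("side")
for nm,p,z in [("sNE",(281.3,202.5),.018),("sSE",(345,190.5),.018),("sSW",(352.5,231.2),.018),("rTL",(128.7,197),.01),("rTR",(196.2,182.5),.01),("rBR",(207,235),.01)]:
    print(nm,onz("top",p,z,ti))
for nm,a,b in [("pegtip",(353.5,176.9),(271.2,119.5)),("pegroot",(356.5,204.5),(298,123.2)),("postend",(373,205.5),(302.7,110))]:
    print(nm,tri([ray("top",a,ti),ray("side",b,si)]))
# post-plane tops: front plaque top edge z=.15
for nm,p,z in [("f+y",(121,207.5),.15),("f-y",(187,192.5),.15),("r+y",(127.5,234.5),.15),("r-y",(197,221),.15)]: print(nm,onz("top",p,z,ti))
print(R.from_rotvec(bot.read_state()["tcp_rot"]).as_matrix())
# masks for refinement: base polygon
t=cv2.imread("pics/top0.png"); hsv=cv2.cvtColor(t,cv2.COLOR_BGR2HSV)
for p in [(300,200),(330,230),(365,208),(180,190),(160,225),(155,195),(355,190)]: print(p,t[p[1],p[0]],hsv[p[1],p[0]])
E
```

```text
sNE [ 0.5398 -0.0761  0.018 ]
sSE [ 0.5729 -0.2729  0.018 ]
sSW [ 0.4476 -0.2917  0.018 ]
rTL [0.5659 0.396  0.01  ]
rTR [0.6071 0.1843 0.01  ]
rBR [0.4452 0.1523 0.01  ]
pegtip (array([ 0.607 , -0.2896,  0.0748]), [np.float64(0.0001450557684736501), np.float64(0.0001450557684736234)])
pegroot (array([ 0.5241, -0.2954,  0.0745]), [np.float64(0.0008892176595268684), np.float64(0.0008892176595269134)])
postend (array([ 0.5198, -0.3403,  0.093 ]), [np.float64(0.00011317070972534805), np.float64(0.00011317070972521618)])
f+y [0.5232 0.3809 0.15  ]
f-y [0.5622 0.193  0.15  ]
r+y [0.4472 0.3618 0.15  ]
r-y [0.4823 0.1654 0.15  ]
[[-0.8939  0.4482 -0.001 ]
 [ 0.4482  0.8939 -0.0018]
 [ 0.0001 -0.002  -1.    ]]
(300, 200) [43 59 85] [ 11 126  85]
(330, 230) [38 53 76] [ 12 127  76]
(365, 208) [40 56 85] [ 11 135  85]
(180, 190) [ 79 112 148] [ 14 119 148]
(160, 225) [ 73 102 125] [ 17 106 125]
(155, 195) [ 66  99 142] [ 13 136 142]
(355, 190) [169 166 166] [120   5 169]
```

```bash
cat >> h.py <<'E'
YS=0.166; SO=np.array([.4855,-.140,0])
SX=np.array([np.cos(YS),np.sin(YS),0]); SY=np.array([-np.sin(YS),np.cos(YS),0])
def st(x,y,z): return SO+SX*x+SY*y+[0,0,z]
def delta(target,yaw):
    s=bot.read_state(); M=R.from_rotvec(s["tcp_rot"]).as_matrix(); y=np.arctan2(M[1,1],M[0,1])
    print("t",round(s["time"],2),"pos",s["tool_pos"].round(4),"yaw",round(y,4),"turn",round(y-yaw,4),"d(tool)",(M.T@(np.array(target)-s["tool_pos"])).round(4))
E
python3 jog.py '[[0, 0, 0, 0.188], [0, 0, 0, 0.188], [0, 0, 0, 0.188], [0, 0, 0, 0.188], [0, 0, 0, 0.188]]' 0.6 30
python3 -c "
from h import *
delta(st(0,-.1876,.15),YS)"
```

```text
time: 0.72
tool_pos: [0.3023, 0.603, 0.2305]
tcp_rot: [2.034, 2.394, -0.002]
wrist_force: [0.3, -0.7, 0.8]
width: 0.6
grip_force: 0.0
t 0.72 pos [0.3023 0.603  0.2305] yaw 0.1623 turn -0.0037 d(tool) [-0.9503  0.0614  0.0814]
```

```bash
python3 jog.py '[[-0.06, 0.012, 0, 0], [-0.06, 0.012, 0, 0], [-0.06, 0.012, 0, 0], [-0.06, 0.012, 0, 0], [-0.06, 0.012, 0, 0]]' >/dev/null
python3 jog.py '[[-0.06, 0, 0, 0], [-0.06, 0, 0, 0], [-0.06, 0, 0, 0], [-0.06, 0, 0, 0], [-0.06, 0, 0, 0]]' >/dev/null
python3 jog.py '[[-0.06, 0, 0, 0], [-0.06, 0, 0, 0], [-0.06, 0, 0, 0], [-0.06, 0, 0.02, 0], [-0.06, 0, 0.02, 0]]'
python3 -c "
from h import *
delta(st(0,-.1876,.15),YS)"
```

```text
time: 2.6
tool_pos: [0.5125, -0.2745, 0.1913]
tcp_rot: [2.027, 2.4, 0.001]
wrist_force: [0.6, 0.1, -0.1]
width: 0.599
grip_force: 0.0
t 2.6 pos [ 0.5125 -0.2745  0.1913] yaw 0.168 turn 0.002 d(tool) [-0.0505 -0.0045  0.0413]
```

```bash
python3 jog.py '[[-0.05, -0.0045, 0.01, 0], [0, 0, 0, 0], [0, 0, 0, 0]]'
python3 - <<'E'
from h import *
i=bot.camera_info("wrist");im=bot.read_camera("wrist")[...,::-1].copy()
print(i["extrinsics"].round(3).tolist())
for X in [st(0,-.1876,.081),st(.011,-.192*.977+.029*.977,.04+.163*.2134),st(0,-.205,.0848),st(.05,-.16,.075)]:
    p=proj("wrist",X,i);print(p);cv2.circle(im,tuple(int(v) for v in p),3,(0,255,0),1)
cv2.imwrite("pics/w1.png",im)
delta(st(0,-.1876,.15),YS)
E
```

```text
time: 2.98
tool_pos: [0.5159, -0.3219, 0.1811]
tcp_rot: [-2.026, -2.398, -0.001]
wrist_force: [-0.1, 0.1, 0.2]
width: 0.6
grip_force: 0.0
[[0.986, 0.158, 0.053, 0.502], [0.167, -0.933, -0.319, -0.239], [-0.001, 0.323, -0.946, 0.323], [0.0, 0.0, 0.0, 1.0]]
[254.05927503 197.8206394 ]
[268.56171989 160.06282463]
[254.02028839 220.52735549]
[319.72678953 161.17849536]
t 3.02 pos [ 0.5162 -0.3214  0.1816] yaw 0.1688 turn 0.0028 d(tool) [-0.0036 -0.0003  0.0316]
```

View pics/w1.png

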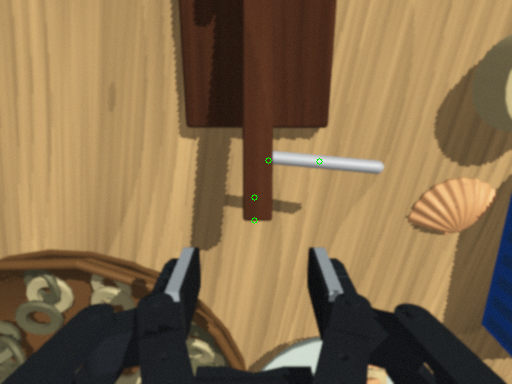

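```bash
sed -i 's/SO=np.array(\[.4855,-.140,0\])/SO=np.array([.4878,-.1397,0])/' h.py
python3 jog.py '[[-0.0035, 0.0022, 0.04, 0], [0, 0, 0.04, 0], [0, 0, 0.032, 0], [0, 0, 0, 0]]' 0.6
python3 jog.py '[[0, 0, 0, 0], [0, 0, 0, 0], [0, 0, 0, 0], [0, 0, 0, 0]]' 0.0 40
python3 -c "
from h import *
th=.215
delta(st(0,-.192*np.cos(th),.04+.192*np.sin(th)-.012),YS)"
```

```text
time: 3.52
tool_pos: [0.5171, -0.3224, 0.0673]
tcp_rot: [-2.02, -2.398, 0.001]
wrist_force: [-0.1, 0.9, -0.1]
width: 0.602
grip_force: 0.0
time: 4.03
tool_pos: [0.5193, -0.3264, 0.0711]
tcp_rot: [2.026, 2.399, -0.001]
wrist_force: [-5.0, -2.8, 3.7]
width: 0.25
grip_force: 44.0
t 4.03 pos [ 0.5193 -0.3264  0.0711] yaw 0.1684 turn 0.0024 d(tool) [ 0.0017 -0.0002  0.0022]
```

```bash
python3 jog.py '[[0.0076, 0, -0.0258, 0], [0.0111, 0, -0.0245, 0], [0.0144, 0, -0.0227, 0], [0.0174, 0, -0.0204, 0], [0.0201, 0, -0.0178, 0]]'
python3 -c "
from h import *
th=.915
delta(st(0,-.192*np.cos(th),.04+.192*np.sin(th)-.012),YS)"
python3 jog.py '[[0.0224, 0, -0.0148, 0], [0.0242, 0, -0.0116, 0], [0.0256, 0, -0.0081, 0], [0.0265, 0, -0.0044, 0], [0.0184, 0, -0.0009, 0]]'
python3 jog.py '[[0.005, 0, 0, 0], [0, 0, 0, 0]]'
python3 -c "
from h import *
delta(st(0,0,.04+.192-.012),YS)
print(bot.read_state()['wrist_force'])
cv2.imwrite('pics/s2.png',bot.read_camera('side')[...,::-1])
cv2.imwrite('pics/t2.png',bot.read_camera('top')[...,::-1])
cv2.imwrite('pics/m2.png',np.vstack([crop(cv2.imread('pics/s2.png'),240,60,130,5)]))
"
```

```text
time: 4.65
tool_pos: [0.5073, -0.2551, 0.18]
tcp_rot: [-2.027, -2.4, -0.001]
wrist_force: [2.9, 1.0, -11.2]
width: 0.247
grip_force: 40.4
t 4.65 pos [ 0.5073 -0.2551  0.18  ] yaw 0.168 turn 0.002 d(tool) [-0.0001 -0.0001 -0.0001]
time: 5.28
tool_pos: [0.4881, -0.1399, 0.2221]
tcp_rot: [2.023, 2.399, -0.001]
wrist_force: [2.2, -4.4, -3.1]
width: 0.246
grip_force: 39.8
time: 5.52
tool_pos: [0.4873, -0.1351, 0.2221]
tcp_rot: [2.025, 2.4, 0.002]
wrist_force: [-0.7, 0.3, 4.8]
width: 0.247
grip_force: 40.6
t 5.53 pos [ 0.4873 -0.1351  0.2221] yaw 0.1691 turn 0.0031 d(tool) [-0.0047 -0.0003  0.0021]
[-0.71128606  0.3336107   4.78246041]
```

View pics/m2.png

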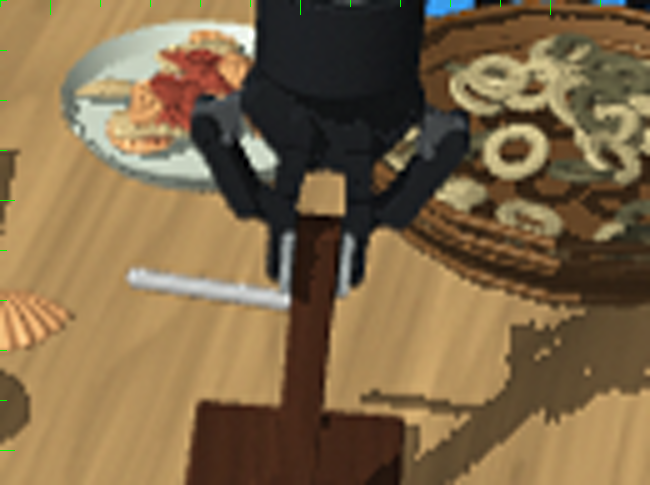

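```bash
python3 jog.py '[[0.004, 0, 0, 0], [0, 0, 0, 0]]'; python3 jog.py '[[0.004, 0, 0, 0], [0, 0, 0, 0]]'
```

```text
time: 5.88
tool_pos: [0.4869, -0.1327, 0.2221]
tcp_rot: [2.026, 2.398, 0.0]
wrist_force: [-0.7, -3.3, 6.2]
width: 0.251
grip_force: 40.7
time: 6.12
tool_pos: [0.4862, -0.1287, 0.2219]
tcp_rot: [2.026, 2.398, 0.0]
wrist_force: [-0.4, -3.4, 5.2]
width: 0.247
grip_force: 40.6
```

```bash
python3 jog.py '[[0.004, 0, 0, 0], [0, 0, 0, 0]]' | grep -E "pos|force"; python3 -c "
from h import *
s=bot.read_camera('side')[...,::-1];t=bot.read_camera('top')[...,::-1]
print([proj('top',st(x,y,z)) for x,y,z in [(.011,0,.203),(.091,0,.21)]])
cv2.imwrite('pics/m3.png',np.hstack([crop(s,255,80,80,5),crop(t,280,140,80,5)]))
"
```

```text
tool_pos: [0.4855, -0.1243, 0.2217]
wrist_force: [0.0, -3.2, 6.0]
grip_force: 40.6
[array([308.26855232, 211.93046196]), array([302.73612336, 182.31594809])]
```

View pics/m3.png

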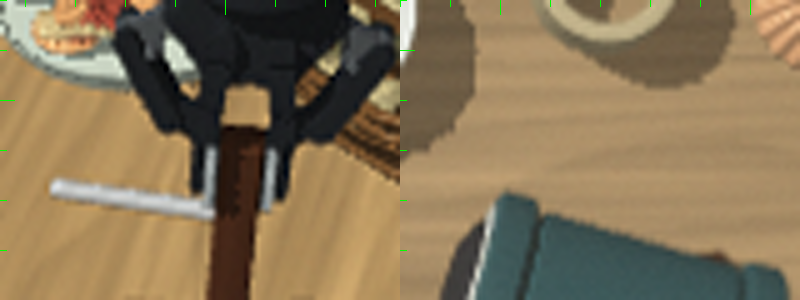

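```bash
python3 -c "
from h import *
for p,z in [((297.6,122),.203),((265.6,117.4),.21),((303.5,105.5),.25)]:
    X=onz('side',p,z)-SO; print(X@SX,X@SY,z)
for y,z in [(0,.203),(.01,.2025)]: print(proj('side',st(.011,y,z)),proj('side',st(.091,y,z+.007)),proj('side',st(0,y,.25)))
"; python3 jog.py '[[0.005, 0, 0, 0], [0, 0, 0, 0]]' | grep -E "pos|force"
```

```text
0.00985155310671643 0.0009265080405072702 0.203
0.09231934304341813 0.0007860528821892771 0.21
-0.0010332452710820643 -0.005858571959899188 0.25
[297.17209073 121.7431128 ] [266.14550617 117.25092733] [302.96165568 106.86777601]
[296.91923155 124.32541507] [265.69784352 119.79600605] [302.75424681 109.278694  ]
tool_pos: [0.4854, -0.1237, 0.2216]
wrist_force: [3.0, -18.4, 0.4]
grip_force: 39.7
```

```bash
python3 jog.py '[[0, 0, 0, 0], [0, 0, 0, 0], [0, 0, 0, 0]]' 0.5 | grep -E "force|width"; python3 jog.py '[[0, 0, -0.03, 0], [0, 0, -0.05, 0], [0.06, 0, -0.03, 0], [0.06, 0, 0, 0], [0.06, 0, 0, 0]]'| grep -E "pos|force"; python3 jog.py '[[0.06, 0, 0, 0], [0.06, 0, 0, 0]]'| grep pos; python3 -c "
from h import *
s=bot.read_camera('side')[...,::-1];t=bot.read_camera('top')[...,::-1]
cv2.imwrite('pics/s4.png',s);cv2.imwrite('pics/t4.png',t)
cv2.imwrite('pics/m4.png',np.vstack([np.hstack([crop(s,255,95,80,5),crop(t,285,170,80,5)]),np.hstack([crop(s,195,225,80,5),crop(t,115,175,80,5)])]))
"
```

```text
wrist_force: [0.6, -0.1, 0.3]
width: 0.502
grip_force: 0.0
tool_pos: [0.454, 0.0565, 0.3293]
wrist_force: [0.9, 0.6, 0.1]
grip_force: 0.0
tool_pos: [0.4333, 0.1751, 0.3286]
```

View pics/m4.png

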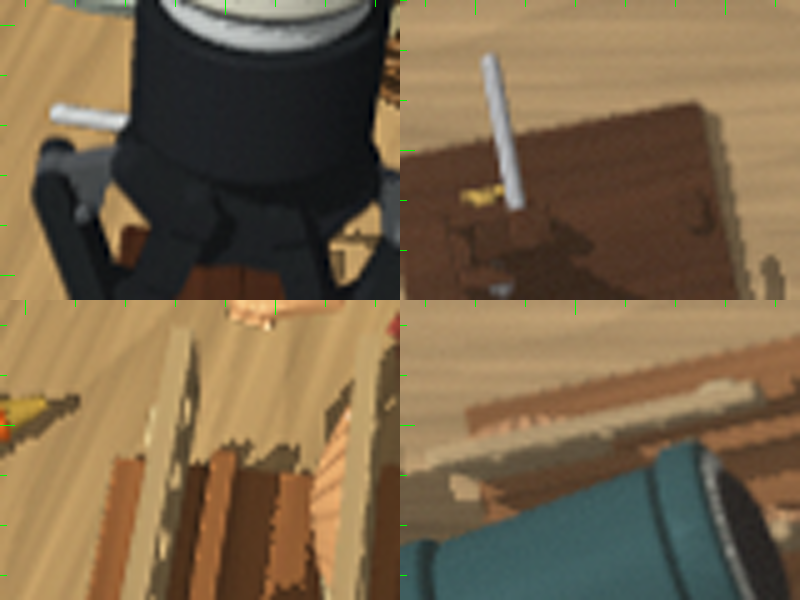

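```bash
python3 jog.py '[[0.03, 0.03, 0, -0.026], [0.03, 0.03, 0, 0]]'| grep pos; python3 -c "
from h import *
delta([.5458,.2713,.25],.195)"
```

```text
tool_pos: [0.4827, 0.2434, 0.3287]
t 8.32 pos [0.4827 0.2434 0.3287] yaw 0.195 turn -0.0 d(tool) [0.0152 0.0673 0.0787]
```

```bash
python3 jog.py '[[0.0075, 0.034, 0.035, 0], [0.0075, 0.034, 0.03, 0], [0, 0, 0, 0]]' 0.5| grep pos; python3 - <<'E'
from h import *
delta([.5458,.2713,.25],.195)
i=bot.camera_info("wrist");im=bot.read_camera("wrist")[...,::-1].copy()
cv2.imwrite("pics/w5raw.png",im)
c,s=np.cos(.195),np.sin(.195)
for y in (-.095,.095):
  for x in(-.005,.005):
    X=np.array([.5427+c*x-s*y,.287+s*x+c*y,.15]);p=proj("wrist",X,i);print(x,y,p.round(1))
np.savez("w5.npz",K=i["intrinsics"],k1=i["k1"],E=i["extrinsics"])
E
```

```text
tool_pos: [0.5457, 0.2698, 0.2587]
t 8.7 pos [0.5457 0.2698 0.2587] yaw 0.1943 turn -0.0007 d(tool) [0.0014 0.0004 0.0087]
-0.005 -0.095 [249.5 274.6]
0.005 -0.095 [261.  274.6]
-0.005 0.095 [248.1  34.2]
0.005 0.095 [262.7  34.1]
```

View pics/w5raw.png

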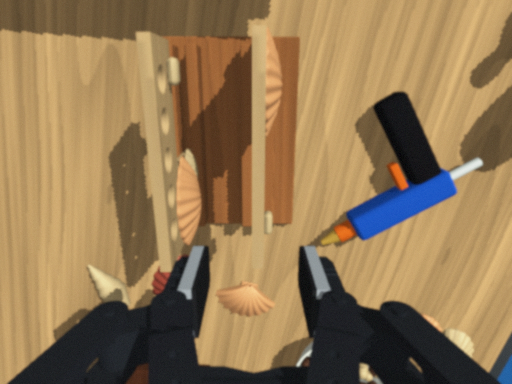

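```bash
python3 - <<'E'
from h import *
im=cv2.imread("pics/w5raw.png");print([(r,*im[r,254:262].mean(0).astype(int)) for r in list(range(12,30,2))+list(range(225,290,4))])
z=np.load("w5.npz");I={"intrinsics":z["K"],"k1":float(z["k1"]),"extrinsics":z["E"]}
for p in [(258.5,20),(258.5,255),(258.5,260),(258.5,265)]: print(p,onz("w",p,.15,I).round(4))
cv2.imwrite("pics/c5.png",np.hstack([crop(im,215,5,80,5),crop(im,215,220,80,5)]))
E
```

```text
[(12, np.int64(59), np.int64(90), np.int64(112)), (14, np.int64(60), np.int64(91), np.int64(113)), (16, np.int64(60), np.int64(91), np.int64(113)), (18, np.int64(76), np.int64(117), np.int64(145)), (20, np.int64(103), np.int64(156), np.int64(191)), (22, np.int64(109), np.int64(163), np.int64(199)), (24, np.int64(112), np.int64(168), np.int64(201)), (26, np.int64(126), np.int64(181), np.int64(212)), (28, np.int64(127), np.int64(183), np.int64(214)), (225, np.int64(117), np.int64(169), np.int64(199)), (229, np.int64(116), np.int64(169), np.int64(199)), (233, np.int64(117), np.int64(171), np.int64(200)), (237, np.int64(117), np.int64(170), np.int64(200)), (241, np.int64(117), np.int64(170), np.int64(199)), (245, np.int64(118), np.int64(171), np.int64(200)), (249, np.int64(118), np.int64(170), np.int64(200)), (253, np.int64(119), np.int64(171), np.int64(200)), (257, np.int64(118), np.int64(171), np.int64(201)), (261, np.int64(116), np.int64(170), np.int64(200)), (265, np.int64(119), np.int64(171), np.int64(201)), (269, np.int64(113), np.int64(168), np.int64(203)), (273, np.int64(110), np.int64(167), np.int64(202)), (277, np.int64(109), np.int64(165), np.int64(201)), (281, np.int64(109), np.int64(163), np.int64(199)), (285, np.int64(106), np.int64(161), np.int64(207)), (289, np.int64(109), np.int64(164), np.int64(209))]
(258.5, 20) [0.5246 0.3892 0.15  ]
(258.5, 255) [0.56   0.2133 0.15  ]
(258.5, 260) [0.561  0.2085 0.15  ]
(258.5, 265) [0.562  0.2037 0.15  ]
```

View pics/c5.png

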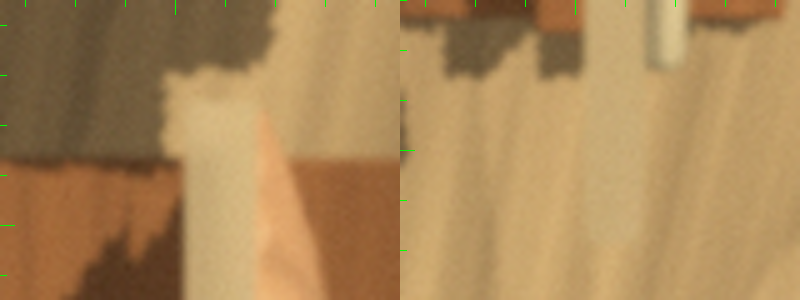

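```bash
python3 - <<'E'
from h import *
z=np.load("w5.npz");I={"intrinsics":z["K"],"k1":float(z["k1"]),"extrinsics":z["E"]}
a=onz("w",(259.2,25),.15,I);b=onz("w",(258.1,268.4),.15,I);d=a-b;print(a,b,np.linalg.norm(d),(a+b)/2,np.arctan2(-d[0],d[1]))
u=d/np.linalg.norm(d); delta((a+b)/2-.016*u+[0,0,-.03],np.arctan2(-d[0],d[1]))
E
```

```text
[0.52570411 0.38625073 0.15      ] [0.56228078 0.2003546  0.15      ] 0.1894603470981293 [0.54399245 0.29330266 0.15      ] 0.19427696866721333
t 8.75 pos [0.5457 0.2698 0.261 ] yaw 0.1942 turn -0.0001 d(tool) [0.0075 0.0037 0.141 ]
```

```bash
python3 jog.py '[[0.0075, 0.0035, 0.04, 0], [0, 0, 0.05, 0], [0, 0, 0.05, 0], [0, 0, 0, 0]]' 0.5| grep -E "pos|force"; python3 jog.py '[[0, 0, 0, 0], [0, 0, 0, 0], [0, 0, 0, 0], [0, 0, 0, 0]]' 0.0 60;python3 jog.py '[[0, 0, -0.01, 0], [0, 0, -0.03, 0], [0, 0, -0.05, 0], [0, 0, -0.05, 0], [0, 0, 0, 0]]'
```

```text
tool_pos: [0.5446, 0.2766, 0.1205]
wrist_force: [0.7, 0.3, 0.8]
grip_force: 0.0
time: 9.75
tool_pos: [0.5497, 0.2791, 0.1277]
tcp_rot: [1.994, 2.426, 0.005]
wrist_force: [-0.5, -2.2, 7.5]
width: 0.108
grip_force: 59.3
time: 10.38
tool_pos: [0.5518, 0.2803, 0.2717]
tcp_rot: [1.991, 2.422, 0.019]
wrist_force: [0.5, 1.0, -0.9]
width: 0.104
grip_force: 58.4
```

```bash
python3 jog.py '[[0, 0, 0, 0.027], [-0.05, 0.02, 0, 0], [-0.06, 0.02, 0, 0]]'; python3 - <<'E'
from h import *
delta(st(.14,-.048,.26),YS)
s=bot.read_camera('side')[...,::-1];cv2.imwrite('pics/s6.png',s)
i=bot.camera_info("wrist");im=bot.read_camera("wrist")[...,::-1].copy()
cv2.imwrite("pics/w6.png",im)
cv2.imwrite("pics/m6.png",np.hstack([cv2.resize(s,(400,300)),cv2.resize(im,(400,300))]))
E
```

```text
time: 10.75
tool_pos: [0.6047, 0.1772, 0.2611]
tcp_rot: [-2.024, -2.4, 0.005]
wrist_force: [0.8, -0.6, -1.0]
width: 0.106
grip_force: 58.5
t 10.75 pos [0.6047 0.1772 0.2611] yaw 0.1695 turn 0.0035 d(tool) [-0.3412 -0.0289  0.0013]
```

View pics/m6.png

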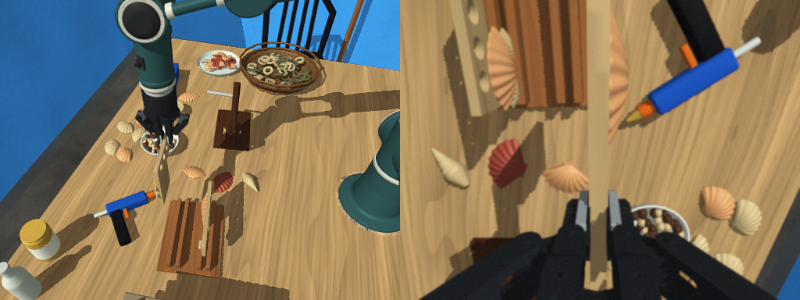

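```bash
python3 - <<'E'
from h import *
im=cv2.imread("pics/w6.png")
for r in list(range(0,240,60))+list(range(340,384,3)):
    print(r,[int(v) for v in im[r,232:276:2].mean(1)])
i=bot.camera_info("wrist");s=bot.read_state();M=R.from_rotvec(s["tcp_rot"]).as_matrix()
for h in (.0223,.031):
  for y in (-.075,-.079,-.083): print(h,y,[proj("wrist",s["tool_pos"]+M@[y,x,-h],i).round(1) for x in(-.005,.005)])
  print([proj("wrist",s["tool_pos"]+M@[.08,x,-h],i).round(1) for x in(-.005,.005)])
E
```

```text
0 [101, 95, 93, 130, 157, 162, 164, 167, 165, 166, 163, 165, 166, 167, 167, 166, 165, 165, 161, 147, 138, 142]
60 [93, 102, 100, 114, 143, 148, 151, 150, 150, 152, 157, 156, 158, 160, 165, 161, 164, 162, 161, 145, 145, 145]
120 [97, 85, 103, 102, 139, 150, 153, 148, 149, 151, 150, 148, 148, 148, 148, 147, 150, 152, 132, 117, 118, 117]
180 [138, 137, 128, 135, 142, 151, 152, 151, 152, 151, 151, 150, 146, 152, 146, 146, 146, 145, 137, 130, 135, 140]
340 [24, 22, 48, 127, 145, 130, 92, 85, 84, 83, 83, 86, 85, 83, 86, 83, 97, 128, 143, 99, 22, 17]
343 [20, 16, 76, 140, 144, 133, 88, 83, 83, 83, 83, 82, 82, 85, 86, 84, 94, 120, 138, 134, 39, 21]
346 [24, 21, 73, 139, 143, 132, 89, 84, 84, 85, 83, 86, 88, 90, 86, 84, 100, 131, 134, 119, 32, 19]
349 [24, 17, 76, 140, 141, 127, 88, 85, 84, 85, 84, 98, 139, 142, 137, 140, 133, 137, 144, 126, 32, 19]
352 [19, 24, 77, 139, 143, 130, 88, 83, 82, 86, 92, 136, 151, 151, 151, 144, 120, 138, 142, 130, 39, 21]
355 [26, 20, 82, 141, 143, 133, 92, 86, 82, 86, 128, 150, 153, 150, 151, 151, 148, 144, 149, 134, 45, 16]
358 [21, 26, 101, 144, 142, 133, 97,
[... 622 characters left out ...]
, 27, 28, 27, 27, 26, 30, 26, 20, 18, 18, 15, 14, 15, 10]
379 [27, 26, 23, 21, 24, 29, 25, 23, 22, 24, 25, 23, 27, 23, 24, 26, 23, 14, 14, 16, 19, 16]
382 [27, 28, 28, 25, 30, 29, 30, 31, 29, 31, 30, 29, 30, 26, 22, 26, 25, 19, 18, 18, 20, 22]
0.0223 -0.075 [array([243.9, 417.8]), array([264.1, 417.8])]
0.0223 -0.079 [array([244. , 423.5]), array([264. , 423.5])]
0.0223 -0.083 [array([244. , 429.2]), array([263.9, 429.2])]
[array([239.3,  90.4]), array([268.5,  90.4])]
0.031 -0.075 [array([243.4, 435.5]), array([264.6, 435.5])]
0.031 -0.079 [array([243.4, 441.4]), array([264.5, 441.4])]
0.031 -0.083 [array([243.5, 447.2]), array([264.4, 447.2])]
[array([238.2,  91.4]), array([269.7,  91.4])]
```

```bash
python3 jog.py '[[-0.055, -0.005, 0, 0.0035], [-0.055, -0.005, 0, 0], [-0.055, -0.005, 0, 0], [-0.055, -0.005, 0, 0], [-0.055, -0.005, 0, 0]]'>/dev/null; python3 jog.py '[[-0.045, -0.004, 0, 0], [-0.022, 0, 0.02, 0], [0, 0, 0.02, 0], [0, 0, 0, 0], [0, 0, 0, 0]]'; python3 - <<'E'
from h import *
delta(st(.14,-.047,.2055),YS)
delta(st(.14,-.047,.2055),YS)
i=bot.camera_info("side");s=bot.read_camera("side")[...,::-1];cv2.imwrite("pics/s7.png",s)
t=bot.read_camera("top")[...,::-1];cv2.imwrite("pics/t7.png",t)
w=bot.read_camera("wrist")[...,::-1];cv2.imwrite("pics/w7.png",w)
T=bot.read_state();M=R.from_rotvec(T["tcp_rot"]).as_matrix()
for h in(.0223,.031):
  X=[T["tool_pos"]+M@[.11,x,-h] for x in(-.005,.005)];print(h,[(proj("side",x).round(1),proj("top",x).round(1)) for x in X])
E
```

```text
time: 12.1
tool_pos: [0.633, -0.1629, 0.223]
tcp_rot: [-2.029, -2.397, 0.0]
wrist_force: [0.4, 0.1, -1.5]
width: 0.105
grip_force: 58.4
t 12.1 pos [ 0.633  -0.1629  0.223 ] yaw 0.1657 turn -0.0003 d(tool) [-0.0002  0.0006  0.0175]
t 12.1 pos [ 0.633  -0.1629  0.223 ] yaw 0.1657 turn -0.0003 d(tool) [-0.0002  0.0006  0.0175]
0.0223 [(array([245.2, 119.2]), array([277.3, 168.4])), (array([241.1, 118.9]), array([276.6, 164.6]))]
0.031 [(array([245.1, 116.3]), array([277.4, 167.9])), (array([241., 116.]), array([276.7, 164.1]))]
```

```bash
python3 - <<'E'
from h import *
a=cv2.imread("pics/s7.png").astype(int);b=cv2.imread("pics/s4.png").astype(int)
print("cols 236..252")
for r in range(106,134): print(r,a[r,236:254].mean(1).astype(int),abs(a-b)[r,236:254:2].max(1))
a=cv2.imread("pics/t7.png").astype(int);b=cv2.imread("pics/t4.png").astype(int)
print("top cols 270..292")
for r in range(160,174,2): print(r,a[r,268:292].mean(1).astype(int))
E
```

```text
cols 236..252
106 [ 80  80  81  77  93 143 150 149 149 146 143 144 149 110  71 133  81  79] [ 3  1  2  5  4 16 16 92 65]
107 [ 81  81  80  74 145 151 150 149 150 147 144 145 150  94  73  74  68  90] [ 4  2  5  5  3  9 13 86 80]
108 [ 81  79  78  75 145 150 147 149 150 146 143 145 146  80  76  71  68 114] [ 3  4  4  5  5  6 10 78 83]
109 [ 81  78  76  73 146 148 149 150 150 144 144 146 127  85  81  72  72 120] [ 3  4  5  4  7  8 23 68 84]
110 [ 80  79  77  98 147 148 149 150 148 142 144 148 107 106  87  72  83 136] [ 4  4  5  5  5  8 46 59 71]
111 [ 81  79  77 148 149 147 149 149 147 143 145 149  88 128 105  71  92 139] [ 2  2  4  4  4  7 64 36 59]
112 [ 79  80  75 143 145 147 150 148 151 148 146 144  77 125 136  76 118 140] [ 5  4  5  5 10  8 73  6 30]
113 [ 81  78  97 142 146 147 149 149 157 153 149 131  75 122 120  73 124 137] [ 3  4  5  5 18 11 71 25 24]
114 [ 80  79 131 145 148 149 144 152 157 152 148 122  76 107  78  71 137 134] [ 4  4  4  6 17 10 71 79  7]
115 [ 81  76  93 143 148 145 140 152 155 150 149  92  75  73  71  89 135 131] [ 2  3  4  5 15 13 75 93  6]
116 [ 80  75 143
[... 2065 characters left out ...]
 191 124  92  91  90  90  91  89  91  89  91  90  90  91
  98  96  99 125 116 101]
162 [186 128  98  94  94  92  91  95  93  93  94  94  93  94 104 118 125 141
 149 138 147 157 156 141]
164 [ 93  94  93  93  91  93  92  90  92  99 109 129 139 156 160 158 160 160
 159 157 157 148 148 150]
166 [ 94  95  93  95  94  95  94 105 127 137 161 164 157 153 152 152 153 151
 143 137 135 137 140 133]
168 [ 86  86  86  90  86  91 118 142 125 133 141 132 119 108 105  97  89  88
  91  94  95 132 114 113]
170 [ 90  87  90  89  88 121 124 129 131 120  92  88  88  87  87  85  84  84
  83  83  82  82  83  81]
172 [124 121 120 120 120 121 122 120  90  98  88  87  86  85  84  83  84  83
  82  83  82  83  84  82]
```

```bash
python3 jog.py '[[-0.001, 0, 0.0145, 0], [0, 0, 0, 0], [0, -0.02, 0, 0], [0, -0.012, 0, 0], [0, 0, 0, 0]]' | grep -E "pos|wrist"; python3 jog.py '[[0, -0.006, 0, 0], [0, -0.006, 0, 0], [0, -0.006, 0.0005, 0], [0, 0, 0, 0]]' | grep -E "pos|wrist"; python3 -c "
from h import *
delta(st(.05,-.048,.205),YS)"
```

```text
tool_pos: [0.6011, -0.171, 0.2093]
wrist_force: [-0.4, -0.2, -0.9]
tool_pos: [0.5835, -0.1738, 0.2086]
wrist_force: [0.7, 0.7, -1.7]
t 13.38 pos [ 0.5835 -0.1738  0.2086] yaw 0.1637 turn -0.0023 d(tool) [ 0.0014 -0.0388  0.0036]
```

```bash
python3 jog.py '[[0, -0.01, 0.001, 0], [0, -0.01, 0.001, 0], [0, -0.01, 0.001, 0], [0, -0.006, 0.0005, 0], [0, 0, 0, 0]]' | grep -E "pos|wrist"; python3 -c "
from h import *
w=bot.read_camera('wrist')[...,::-1];cv2.imwrite('pics/w8.png',w)
for n in ('wrist','top'):
  im=bot.read_camera(n)[...,::-1].astype(int); cv2.imwrite(f'pics/{n}8.png',im)
  for x in (.065,.07,.08,.088):
    X=st(x,0,.203+(x-.011)*.0875); p=proj(n,X); u,v=p.round().astype(int); print(n,x,p.round(1), im[v,u].tolist() if 0<=u<512 and 0<=v<384 else None)
"
```

```text
tool_pos: [0.548, -0.1798, 0.2053]
wrist_force: [-0.0, 0.3, -1.5]
wrist 0.065 [280.7 162.9] [183, 180, 178]
wrist 0.07 [292.5 163.2] [183, 180, 178]
wrist 0.08 [316.2 163.6] [180, 178, 176]
wrist 0.088 [335.4 164. ] [183, 182, 179]
top 0.065 [304.5 191.9] [157, 156, 156]
top 0.07 [304.2 190.1] [184, 183, 181]
top 0.08 [303.5 186.4] [149, 148, 148]
top 0.088 [302.9 183.4] [176, 174, 174][ WARN:0@1.798] global loadsave.cpp:1063 imwrite_ Unsupported depth image for selected encoder is fallbacked to CV_8U.
```

```bash
for k in 1; do python3 jog.py '[[0, 0, 0.003, 0], [0, 0, 0, 0]]' | grep -E "pos|wrist"; done; python3 jog.py '[[0, 0, 0.0015, 0], [0, 0, 0, 0]]' | grep -E "pos|wrist";python3 jog.py '[[0, 0, 0.001, 0], [0, 0, 0, 0]]' | grep -E "pos|wrist"
```

```text
tool_pos: [0.5486, -0.1792, 0.2021]
wrist_force: [-1.8, 1.7, -1.5]
tool_pos: [0.5488, -0.1792, 0.2012]
wrist_force: [0.0, 2.1, 3.5]
tool_pos: [0.5488, -0.1796, 0.2001]
wrist_force: [-0.2, 2.9, 4.0]
```

```bash
python3 jog.py '[[0.0015, 0, 0, 0], [0, 0, 0, 0]]' | grep -E "pos|wrist"; python3 jog.py '[[0, 0, 0, 0], [0, 0, 0, 0], [0, 0, 0, 0], [0, 0, 0, 0]]' 0.4 20 | grep -E "pos|wrist|width"; python3 jog.py '[[0, 0, -0.01, 0], [0, 0, -0.02, 0], [0, 0, -0.03, 0], [0, 0, -0.05, 0], [0, 0, -0.05, 0]]' | grep -E "pos|wrist|width"
```

```text
tool_pos: [0.5482, -0.1785, 0.1996]
wrist_force: [-0.5, -0.0, 2.3]
tool_pos: [0.5481, -0.1783, 0.1995]
wrist_force: [-0.9, -0.7, -0.1]
width: 0.397
tool_pos: [0.5482, -0.1782, 0.363]
wrist_force: [0.7, -0.7, -0.3]
width: 0.403
```

```bash
python3 jog.py '[[0, 0, 0, 0], [0, 0, 0, 0], [0, 0, 0, 0], [0, 0, 0, 0], [0, 0, 0, 0]]' >/dev/null; python3 jog.py '[[0, 0, 0, 0], [0, 0, 0, 0], [0, 0, 0, 0], [0, 0, 0, 0], [0, 0, 0, 0]]' | grep time; python3 - <<'E'
from h import *
i=bot.camera_info("wrist");A=bot.read_camera("wrist")[...,::-1].copy()
for _ in range(8): B=bot.read_camera("wrist")[...,::-1].copy()
cv2.imwrite("pics/w9.png",A);print("motion px",(abs(A.astype(int)-B).max(2)>30).sum())
zc=.203+.0875*.04-.005 # hole centre height
hsv=cv2.cvtColor(A,cv2.COLOR_BGR2HSV)
for x in (.053,.02):
  for nm,X in dict(shell=(x+.012,.023,zc-.046),PY=(x,.063,zc+.02),NY=(x,-.127,zc+.02)).items(): print(x,nm,proj("wrist",st(*X),i).round(1))
m=cv2.inRange(hsv,(7,90,150),(14,190,255));n,l,s,c=cv2.connectedComponentsWithStats(m)
for k in range(1,n):
  if s[k,4]>60: print(s[k],c[k].round(1))
for r in range(0,384,12): print(r,A[r,205:285:4].mean(1).astype(int))
E
```

```text
time: 17.52
motion px 17
0.053 shell [265.4  92.2]
0.053 PY [253.2  41.4]
0.053 NY [253.7 258.9]
0.02 shell [232.3  92.2]
0.02 PY [210.3  41.5]
0.02 NY [219.2 259. ]
[483   0  29  32 304] [493.8  14.7]
[440 129  32  48 258] [452.3 157.5]
[320 238  28  21 126] [331.7 249.7]
[275 348  28  18  91] [290.5 357.3]
[235 353  22  17  88] [245.1 360.9]
[262 353  14  17  61] [270.5 360.8]
0 [155 149 148 152 143 150 150 136 142 158 157 156 160 157 169 166 157 148
 152 145]
12 [151 147 151 150 139 150 145 135 154 161 155 164 152 164 166 164 154 151
 152 140]
24 [156 150 154 146 148 150 143 141 156 160 152 161 154 167 167 155 146 152
 143 138]
36 [145 149 151 146 153 151 138 153 159 158 158 157 163 166 160 148 149 149
 143 135]
48 [144 150 151 150 151 148 143 159 162 152 168 174 172 157 169 149 156 147
 136 146]
60 [148 149 143 153 148 137 159 154 160 155 159 161 169 175 174 166 152 141
 135 149]
72 [ 50  54  51  58  51  57  56  53  56  53 132 160 169 170 173 168 153 138
 150 153]
84 [ 45  51  55  54  51  56  53  42  53  49 109 159 165 165 152 150 144 135
 149 153]
96 [ 31  29  31  33  25  27  31
[... 1334 characters left out ...]
150 147 157 159
 155 158]
288 [ 41  26  26  74 166 151 152 144 144 155 148 159 149 153 149 155 157 157
 155 151]
300 [ 35  28  24 154 155 148 149 139 149 148 158 157 158 148 147 156 159 154
 153 143]
312 [ 36  27  70 160 149 151 146 137 150 147 156 152 150 150 153 159 159 153
 142 145]
324 [ 31  31 151 157 148 148 139 145 149 159 153 163 148 149 144 142 143 134
 136 144]
336 [113  57  94 148 151 142 139 101  96 173 217 218 217 219 218 218 218 218
 219 219]
348 [ 45  46  85 102  92  88 179 219 216 218 218 219 218 219 217 171 117  90
 141 145]
360 [ 36  44  45  81 137 204 133 153 166 181 129 107 113 120 159 193 192 172
 106 107]
372 [31 33 35 34 31 36 36 33 34 35 39 50 64 60 45 33 36 20 21 19]
```

```bash
python3 jog.py '[[0, 0, -0.03, 0], [-0.05, 0, -0.03, 0], [-0.05, 0, 0, 0], [0, 0, 0, 0], [0, 0, 0, 0]]' |grep pos; python3 jog.py '[[0, 0, 0, 0], [0, 0, 0, 0], [0, 0, 0, 0], [0, 0, 0, 0], [0, 0, 0, 0]]' >/dev/null; python3 - <<'E'
from h import *
A=bot.read_camera("side")[...,::-1].copy();ta=bot.read_camera("top")[...,::-1].copy()
for _ in range(15): B=bot.read_camera("side")[...,::-1].copy()
cv2.imwrite("pics/s10.png",A);cv2.imwrite("pics/t10.png",ta)
print("motion",(abs(A.astype(int)-B)[80:260,200:340].max(2)>30).sum())
zc=.203+.0875*.042-.005
for nm,(y,z) in dict(topPY=(.063,.02),topNY=(-.127,.02),botPY=(.063,-.12),botin=(-.017,-.12)).items():
    print(nm,[proj("side",st(x,y,zc+z)).round(1) for x in (.048,.058)],[proj("side",st(x,y+(-z)*t,zc+z+y*t)).round(1) for x,t in((.053,.1),(.053,-.1))])
p=proj("side",st(.053,.063,zc+.02)).round().astype(int)
a=A.mean(2).astype(int); s0=cv2.imread("pics/s4.png").mean(2).astype(int)
print("cols",p[0]-9)
for r in range(p[1]-14,p[1]+12): print(r,a[r,p[0]-9:p[0]+9])
q=proj("side",st(.053,.063,zc-.12)).round().astype(int);print("bottom cols",q[0]-9)
for r in range(q[1]-12,q[1]+13): print(r,a[r,q[0]-9:q[0]+9])
E
```

```text
tool_pos: [0.5644, -0.2767, 0.4191]
motion 6
topPY [array([280.9, 130.5]), array([276.8, 130.2])] [array([279. , 127.7]), array([278.6, 132.9])]
topNY [array([287. ,  86.9]), array([283.3,  86.6])] [array([285. ,  90.3]), array([285.3,  83.1])]
botPY [array([278.8, 171.3]), array([275.1, 171. ])] [array([276.6, 172.6]), array([277.3, 169.7])]
botin [array([281.4, 151.4]), array([277.9, 151.1])] [array([279.2, 154.6]), array([280., 148.])]
cols 270
116 [169 160 149 147 142 135 148 145 138 132 136 137 138 122 120 130 135 144]
117 [199 192 193 193 191 185 183 169 157 148 137 137 138 123 125 124 131 144]
118 [180 186 197 202 204 201 200 201 194 179 140 136 140 124  98  95 104 151]
119 [144 149 156 156 162 168 177 182 190 170 138 136 139 115  95  94  90 189]
120 [126 124 128 111 122 129 138 140 151 142 134 136 141 115  98  97 101 187]
121 [140 140 143 143 141 136 128 115 115 126 137 138 139 107  98 102  96  84]
122 [141 140 142 141 138 133 128 129 130 146 148 142 140 121 127 135 122 105]
123 [140 141 141 138 133 128 127 130 132 148 149 141 140 119 140 149 142 136]
124 [140 142 137 132 129
[... 2645 characters left out ...]
75 [131 134 133 133 127 126  73  46  43  43  43  47  44  45  42  42  41  44]
176 [132 133 132 129 124 129  70  45  44  44  44  45  44  44  41  40  41  44]
177 [133 134 130 127 124 124  58  44  43  44  45  46  45  43  41  41  42  45]
178 [134 132 126 124 126 105  55  43  44  44  46  44  45  43  40  40  42  44]
179 [133 128 122 122 128 112  54  44  45  44  47  47  45  42  40  40  43  45]
180 [131 125 122 124 130 112  54  45  44  45  45  47  45  42  40  42  44  45]
181 [129 123 122 126 134  90  49  44  45  45  46  46  44  42  38  42  44  45]
182 [125 122 124 127 136  76  47  45  45  46  45  47  45  43  40  42  45  45]
183 [120 122 126 129 140  73  45  44  45  46  47  45  44  41  42  43  45  46]
```

```bash
python3 -c "
from workcell import bot
print(bot.read_state()['time'],bot.finish_job())"
```

```text
the job is handed in; nothing more can be done
20.075 None
```

The post is upright at its stop, and plaque_b, the front one, hangs still on the steel peg by its y = 32 mm hole, shells outward; I measured it about 2° off level from the side camera (give or take about 1.5°), and handed the job in at 20 s with the arm clear.

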